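# Index the centrifuge rotor to load the last tube

### The arm

A 6-joint arm with a two-finger parallel gripper is mounted at the origin on the work surface. World frame = base frame: x ahead of the robot, y to its left, z up, the work surface at z = 0. Lengths are in m, angles in rad, forces in N, time in s.
With the tool pointing down it reaches from about 0.275 to 0.875 m from the base axis. Payload 12.5 kg.
Tool frame: the origin (TCP) lies on the centre line of the jaws, within the pads' length; the fingertips stand r.finger_overhang ahead of it and the grasp point (between the pads) lies 3 mm ahead of it (r.finger_overhang is the distance from the TCP to the fingertips, in m); z points along the fingers, y is the line along which they close (so a half turn about z gives the same grasp; the last joint's range is limited). The gripper opens to 85 mm and grips with 20 to 120 N. Pads are 22 mm wide; open, the fingers measure 114 mm over their backs; the gripper's body (76 mm by 85 mm) begins 54 mm behind the grasp point. The pads swing forward as they close: fully open they stand 13 mm farther back than shut.
Start: joints at [1.081, 0.351, 1.652, -0, 1.139, -0.085], TCP at [0.217, 0.506, 0.253] pointing down, gripper open.
Joint ranges: [-2.75, 2.75], [-0.79, 2.1], [0.01, 2.65], [-1.57, 4.71], [0.07, 3.14], [-2.87, 2.87]. Speed limits (rad/s): [2.22, 2.22, 2.79, 3.14, 3.14, 3.14].

### API

Orientations are given as a unit quaternion [x, y, z, w].
In Python, from cell import r, optics gives the robot as it stands. The module is installed in compiled form; this text tells all that it offers. Calls block until the motion is done:
- r.move_to(position, orientation): joint-space move of the TCP to a pose.
- r.move_linear(position, rot=None, vel=0.15): straight line of the TCP; rot=None keeps the orientation; vel is the mean speed in m/s.
- r.set_joints(angles): joint-space move.
- r.set_gripper(opening, squeeze=None): opening from 0.0 (shut) to 1.0 (fully open); squeeze is the grip in N (None keeps the last); returns when the fingers have stopped.
- r.sleep(seconds).
- r.inverse_kinematics(position, orientation): joint angles nearest the present ones, or None.
- optics.get_image(name): name is "side" or "top" or "wrist"; returns a dict with "pixels" (400x640x3 uint8, red, green, blue), "depth" (400x640 float32, m along the optical axis (not along the pixel's ray), 0 where there is no reading), "fx", "fy", "cx", "cy" (pixels), "camera_from_world" (4x4, takes a point from world to camera coordinates); the wrist camera has in their place "mount" (4x4, takes a point from camera to tool coordinates, whose origin is the TCP and whose axes are the flange's). Camera axes: x right, y down, z forward; pixel columns grow to the right and rows downward; lengths in m; the calibration is good to about 2 mm. The wrist camera is an equidistant fisheye: a pixel r from the principal point sees the ray r / f radians off the axis. A picture is of the moment at which its call begins: read the wrist's pose just before it.
A pose or a line that the arm cannot do raises r.PlanningError and nothing moves.
- r.hand_in(): hands the job in; it is judged then, once.
Readings, each from a call of its own:
- r.current_t(): time.
- r.current_q(): joint angles.
- r.current_qvel(): joint speeds.
- r.current_effort(): joint torques, N m.
- r.current_tool_pos(): TCP position.
- r.current_ee_rot(): TCP orientation.
- r.current_contact_force(): force on the tool from outside, world axes, zero at the start.
- r.current_torque(): the same for the moment, N m.
- r.current_opening(): opening from 0.0 (shut) to 1.0 (fully open).
- r.current_finger_force(): force on a finger pad.
Only numpy, scipy, OpenCV 4.12 (cv2) and the standard library are available. Lean on these libraries where they do the work, as an engineer would, in place of code of your own. Each camera call takes 0.05 s, during which the arm holds its last target. There are 200 camera calls.

### The job

The centrifuge stands open with three of its four buckets loaded. With a fingertip against one of the rotor's arms, gently push the rotor round, without gripping it, until the empty bucket stands at the front, in line with the orange loading mark, and leave it at rest there, ready for the last tube. Do not touch or lift the tubes in the rotor, and leave the things on the counter alone.

Things in the scene. Friction and masses are not known exactly. Their poses are not given: they have to be found in the camera images.
- centrifuge: White bench centrifuge, fixed, lid open. Origin on the counter under the rotor's spindle; z up; its -x axis points to the machine's front (grey sloping console with display and keys), +x to the back. Housing x -207 to +175 mm, y +-170 mm; flat top deck 205 mm above the counter, with a round bowl in it.
- spindle (a point): Point on the rotor's spindle axis at the top of the hub (187 mm above the counter), fixed to the rotor. The rotor weighs about 0.6 kg plus buckets and has a light drag of about 0.03 N m (under 1 N at a fork): pushed at 0.5 rad/s it stops almost at once when the push ends; at 2 rad/s it coasts on some degrees.
- bowl (a point): Centre of the bowl's round mouth, on the spindle axis at deck height (205 mm). The bowl is steel, 290 mm inner diameter, open at the top, its floor 131 mm below the deck.
- lid (a point): Middle of the open lid's face towards the bowl. The lid, a fixed white slab 340 x 340 x 36 mm, stands up at the back edge of the deck, from x = 175 mm in the centrifuge's frame, leaning back 15 degrees, to about 550 mm above the counter.
- load_mark (a point): Centre of the loading mark: a flat orange bar, 22 x 14 mm, on the white deck at the front edge of the bowl, 166 mm from the spindle axis, on the centrifuge's -x axis.
- load_point (a point): Loading position: the point inside the bowl 78 mm from the spindle axis towards the orange mark, 167 mm above the counter, where a bucket's mouth stands when it is at the front.
- rotor: Aluminium swing-out rotor; turns endlessly both ways about its vertical spindle. Origin on the spindle axis, 161 mm above the counter (mid-height of the arms); its -x axis points along the empty bucket's arm. Hub 52 mm across, its dark nut tops out at 187 mm; four equal arms at 90 degrees, each a shank 22 mm wide and 18 mm high ending in a fork with a bucket hung in it.
- empty_fork (a point): Middle, at half height (161 mm above the counter), of the fork of the empty bucket's arm, 69 mm from the axis; its -x axis points outwards along the arm. All four forks are alike: 48 mm wide over two straight parallel outer flanks, which run from 46 to 92 mm from the axis, 18 mm high (152 to 170 mm). Between neighbouring forks is an open quadrant: room for a finger to go down and push on a flank.
- empty_bucket (a point): Centre of the open, dark mouth of the one bucket without a tube, 78 mm from the axis between the prongs of its fork, 167 mm above the counter. Each bucket is a dark steel cup, 26 mm outside and 20 mm inside diameter, 68 mm long, hung on pins in its fork so that it can swing outwards.
- tube1: Sample tube standing loose in bucket 1 (bucket number 1 counted counter-clockwise from the empty one, seen from above): glass, 16 mm diameter, 82 mm long, with a blue cap of 20 mm diameter; its top is 186 mm above the counter, 16 mm above the arms. Origin at the centre of its foot, z along the tube to the cap. 18 g.
- bucket1_mouth (a point): Centre of the mouth of bucket 1, which holds tube 1: 78 mm from the axis, 167 mm above the counter.
- tube2: Sample tube standing loose in bucket 2 (bucket number 2 counted counter-clockwise from the empty one, seen from above): glass, 16 mm diameter, 82 mm long, with a blue cap of 20 mm diameter; its top is 186 mm above the counter, 16 mm above the arms. Origin at the centre of its foot, z along the tube to the cap. 18 g.
- bucket2_mouth (a point): Centre of the mouth of bucket 2, which holds tube 2: 78 mm from the axis, 167 mm above the counter.
- tube3: Sample tube standing loose in bucket 3 (bucket number 3 counted counter-clockwise from the empty one, seen from above): glass, 16 mm diameter, 82 mm long, with a blue cap of 20 mm diameter; its top is 186 mm above the counter, 16 mm above the arms. Origin at the centre of its foot, z along the tube to the cap. 18 g.
- bucket3_mouth (a point): Centre of the mouth of bucket 3, which holds tube 3: 78 mm from the axis, 167 mm above the counter.
- tube4: The fourth tube, like the others, waiting upright in a white rack block (70 x 130 x 50 mm) on the counter to the right of the machine. Origin at its foot, 10 mm above the counter. To be left alone.
- alcohol: White alcohol dispenser bottle, 78 mm diameter, 145 mm high with grey collar, on the counter to the right. Origin under its base. To be left alone.
- infusion: Clear glass medicine bottle with teal cap, 54 mm diameter, 100 mm high, on the counter to the right. Origin under its base. To be left alone.
- vial: Small amber vial with blue cap, 23 mm diameter, 46 mm high, on the counter to the right. Origin under its base. To be left alone.

How it is judged:
At the end, for the whole second after the job is handed in: The empty bucket's mouth is within 12 mm (about 9 degrees) of the loading position in line with the front mark, the rotor is at rest (under 0.05 rad/s), the three tubes stand in their buckets, upright within 0.15 rad and fully down, and the things on the counter are within 20 mm of where they were (horizontal distance between empty_bucket and load_point below 0.012 m and angular speed of rotor below 0.05 rad/s and horizontal distance between tube1 and bucket1_mouth below 0.01 m and angle between each of tube1, tube2, tube3's own z axis and vertical below 0.15 rad and height (world z) of each of tube1, tube2, tube3 below 0.112 m and horizontal distance between tube2 and bucket2_mouth below 0.01 m and horizontal distance between tube3 and bucket3_mouth below 0.01 m and distance of each of tube4, alcohol, infusion, vial from where it was at the start of the episode below 0.02 m); the robot touches nothing.
It fails at once if the rotor is spun rather than gently turned (faster than 4 rad/s) (angular speed of rotor above 4 rad/s).
It fails at once if the fingers pinch the rotor or press hard on it (over 15 N) instead of pushing gently (contact force between the fingers and rotor above 15 N).
It fails at once if a tube in the rotor is touched by the robot (over 0.5 N) (contact force between any of the fingers, the arm and tube1 above 0.5 N or contact force between any of the fingers, the arm and tube2 above 0.5 N or contact force between any of the fingers, the arm and tube3 above 0.5 N).
It fails at once if a tube in the rotor is lifted (more than 10 mm) or tipped (more than 0.5 rad) (height (world z) of any of tube1, tube2, tube3 above 0.114 m or angle between any of tube1, tube2, tube3's own z axis and vertical above 0.5 rad).
It fails at once if a thing on the counter is moved by more than 20 mm (distance of any of tube4, alcohol, infusion, vial from where it was at the start of the episode above 0.02 m).
It also fails if it takes over 48 s, if anything falls off the work surface, if the arm or the gripper's body presses on something with over 40 N, if the wrist force passes 120 N, or if a joint passes its speed limit or range.

## Working session

There is one attempt and no reset: what is moved stays moved. The work goes in short steps, each a Python script; the robot and the scene stay as the last script left them, time stands still between calls to the robot, and variables do not carry over. Pictures are saved under pics/ and viewed, at most 10 in all, crops included, and the job is handed in when it is done.

```bash
mkdir -p pics
python3 - <<'E'
from cell import r, optics
import cv2,numpy as np
for n in("top","side"):
    d=optics.get_image(n); cv2.imwrite(f"pics/{n}0.png",d["pixels"][:,:,::-1]); np.savez(f"{n}0.npz",**d)
    print(n,d["fx"],d["cx"],d["cy"],np.round(d["camera_from_world"],3).tolist())
print(r.finger_overhang,r.current_tool_pos(),r.current_ee_rot(),r.current_t())
E
```

```text
top 467.7465616606448 319.9820175051483 194.29845951635284 [[0.013, -1.0, -0.009, -0.103], [-0.999, -0.012, -0.053, 0.545], [0.053, 0.01, -0.999, 1.686], [0.0, 0.0, 0.0, 1.0]]
side 479.8292080658403 314.47637217376905 197.98592986193384 [[0.995, -0.104, -0.005, -0.532], [-0.067, -0.597, -0.799, 0.168], [0.08, 0.795, -0.601, 1.448], [0.0, 0.0, 0.0, 1.0]]
0.022 [0.21645616 0.50531742 0.25282924] [ 2.01019092e-01  9.79587189e-01 -4.92149630e-04 -1.50061408e-04] 0.1
```

View pics/top0.png

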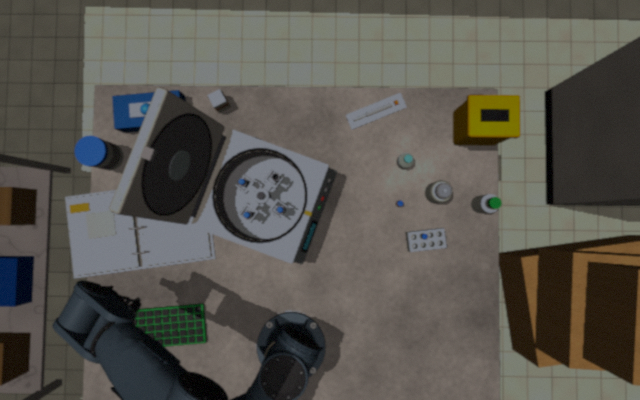

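View pics/side0.png

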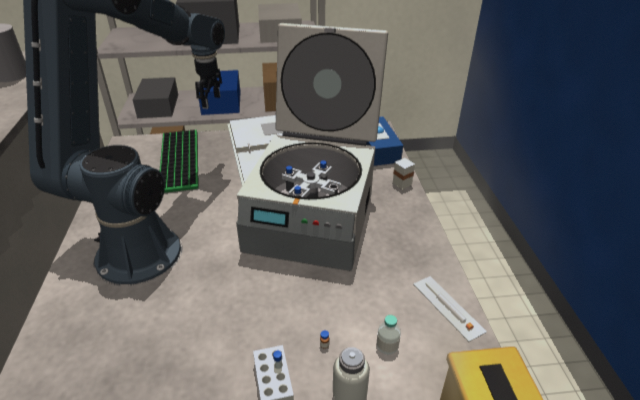

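The top view shows the hub near (262,196), blue caps near (243,183), (247,215) and (281,210), the empty fork near (283,180), and the orange mark near (308,213). The front faces image-right. I'll measure these by colour masks and two-view triangulation.

```bash
cat > h.py <<'E'
import numpy as np,cv2
def ray(d,u,v):
    M=d["camera_from_world"];R,t=M[:3,:3],M[:3,3]
    return -R.T@t, R.T@np.array([(u-d["cx"])/d["fx"],(v-d["cy"])/d["fy"],1])
def plane(d,u,v,z):
    o,k=ray(d,u,v); return o+k*(z-o[2])/k[2]
def tri(d1,p1,d2,p2):
    o1,k1=ray(d1,*p1);o2,k2=ray(d2,*p2)
    s=np.linalg.lstsq(np.c_[k1,-k2],o2-o1,rcond=None)[0]
    a,b=o1+s[0]*k1,o2+s[1]*k2
    return (a+b)/2,np.linalg.norm(a-b)
def blobs(d,kind,box,amin=4):
    hsv=cv2.cvtColor(d["pixels"],cv2.COLOR_RGB2HSV)
    lo,hi={"blue":((100,120,50),(125,255,255)),"orange":((5,120,100),(25,255,255))}[kind]
    m=cv2.inRange(hsv,lo,hi);x0,y0,x1,y1=box
    k=np.zeros_like(m);k[y0:y1,x0:x1]=m[y0:y1,x0:x1]
    n,_,s,c=cv2.connectedComponentsWithStats(k)
    return [(c[i],s[i,4]) for i in range(1,n) if s[i,4]>=amin]
E
python3 - <<'E'
from h import *
T=dict(np.load("top0.npz"));S=dict(np.load("side0.npz"))
tb=blobs(T,"blue",(215,150,305,240));sb=blobs(S,"blue",(260,140,365,205))
to=blobs(T,"orange",(295,200,325,230));so=blobs(S,"orange",(280,190,310,215))
print(tb,sb,to,so,sep="\n")
for a,_ in tb:
  print("cap plane",plane(T,*a,.183).round(4))
  for b,_ in sb:
    p,e=tri(T,a,S,b)
    if e<.015: print("  tri",p.round(4),e.round(4))
for b,_ in sb: print("side plane",plane(S,*b,.180).round(4))
for a,_ in to:
  print("mark",plane(T,*a,.205).round(4),[ (tri(T,a,S,b)[0].round(4),tri(T,a,S,b)[1].round(4)) for b,_ in so])
for n,d,b in(("t",T,(205,140,335,250)),("s",S,(250,135,375,215))):
  c=d["pixels"][b[1]:b[3],b[0]:b[2],::-1]
  cv2.imwrite(f"pics/{n}c.png",cv2.resize(c,None,fx=4.5,fy=4.5,interpolation=cv2.INTER_CUBIC)if n=="t" else cv2.resize(c,None,fx=5,fy=5,interpolation=cv2.INTER_CUBIC))
a=cv2.imread("pics/tc.png");b=cv2.imread("pics/sc.png")
w=560;a=cv2.resize(a,(400,338));b=cv2.resize(b,(400,256))
cv2.imwrite("pics/both.png",np.vstack([a,b]))
E
```

```text
[(array([241.55555556, 181.25925926]), np.int32(27)), (array([279.80769231, 209.19230769]), np.int32(26)), (array([246.62962963, 214.40740741]), np.int32(27))]
[(array([322.97142857, 163.6       ]), np.int32(35)), (array([288.69230769, 168.94871795]), np.int32(39)), (array([297.27777778, 189.36111111]), np.int32(36))]
[(array([307.66666667, 212.80952381]), np.int32(21))]
[(array([295.56, 200.84]), np.int32(25))]
cap plane [0.5771 0.1599 0.183 ]
  tri [0.5787 0.1607 0.178 ] 0.0024
cap plane [0.4871 0.0326 0.183 ]
  tri [0.4881 0.0332 0.1767] 0.0017
cap plane [0.4687 0.1409 0.183 ]
  tri [0.4696 0.1416 0.1785] 0.0017
side plane [0.5796 0.1577 0.18  ]
side plane [0.4703 0.1393 0.18  ]
side plane [0.4887 0.0286 0.18  ]
mark [ 0.4762 -0.0594  0.205 ] [(array([ 0.4771, -0.0595,  0.2054]), np.float64(0.0018))]
```

View pics/both.png

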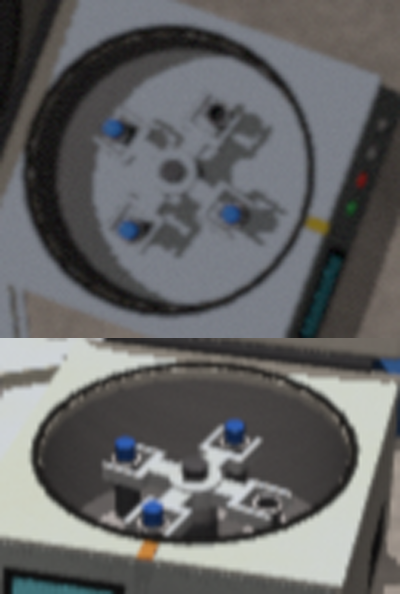

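Two-view triangulation puts the spindle axis at about (0.533, 0.097). The empty fork is at about -35° and the mark at -110°, so the rotor must turn about 75° clockwise. I'll go in over the counter-clockwise side of the empty fork with the fingers shut.

```bash
cat >> h.py <<'E'
C=np.array([.533,.0968]); 
MARK=np.degrees(np.arctan2(-.0595-.0968,.4768-.533))
def pose(th,perp,z,rad=69e-3):
    t=np.radians(th);u=np.array([np.cos(t),np.sin(t)]);n=np.array([-u[1],u[0]])
    a=np.radians(th+90+180)/2
    return np.r_[C+rad*u+perp*n,z],np.array([np.cos(a),np.sin(a),0,0])
E
python3 - <<'E'
from h import *
from cell import r,optics
print(MARK)
r.set_gripper(0.0); print(r.finger_overhang,r.current_opening())
q=r.current_ee_rot()
r.move_linear([.25,.35,.40],vel=.25)
p,o=pose(-35,.057,.40)
print(r.inverse_kinematics(p,o), r.inverse_kinematics(*pose(MARK,.035,.174)))
r.move_to(p,o)
r.move_linear(p[:2].tolist()+[.27],vel=.2)
print(r.current_tool_pos(),p,r.current_q(),r.current_t(),r.current_contact_force())
for n in("top","side"):
    d=optics.get_image(n);np.savez(n+"1.npz",**d)
    b=(205,140,335,250) if n=="top" else (220,60,400,230)
    cv2.imwrite(f"pics/{n}1.png",cv2.resize(d["pixels"][b[1]:b[3],b[0]:b[2],::-1],None,fx=3,fy=3,interpolation=cv2.INTER_CUBIC))
d=optics.get_image("wrist");cv2.imwrite("pics/w1.png",d["pixels"][:,:,::-1])
E
```

```text
-109.77680606237287
0.022 0.0038539086035104856
[ 9.17017128e-02  4.09330758e-01  1.21218445e+00 -4.44089210e-16
  1.52007744e+00 -2.43902570e+00] [-4.88531134e-02  4.34527503e-01  1.74523717e+00 -4.44089210e-16
  9.61827978e-01 -1.27447906e+00]
[0.62266902 0.10418905 0.27136025] [0.62221535 0.10391489 0.4       ] [ 9.20541642e-02  4.82788474e-01  1.40724468e+00  4.14649441e-05
  1.24960857e+00 -2.43892989e+00] 4.5167 [-0.21185136 -0.34653273  0.02638141]
```

View pics/side1.png

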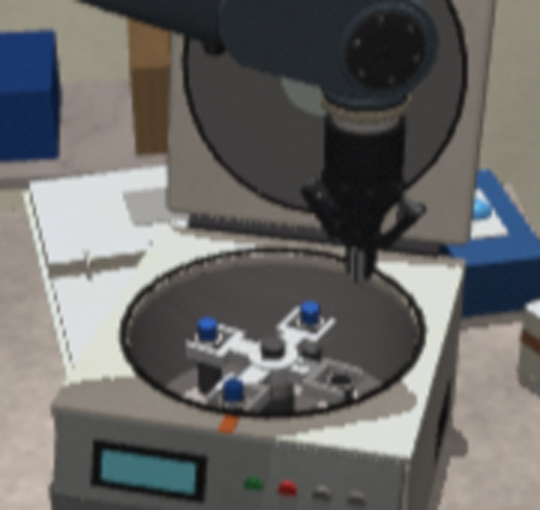

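View pics/w1.png

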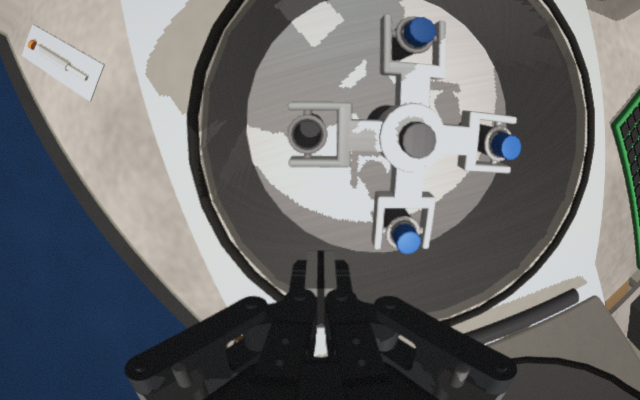

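The wrist view confirms the empty bucket at (308,132), with caps in the other three. The shut gripper's knuckles are wide, so I'll go down closer to the empty fork, at 48 mm offset, with the tip only 13 mm below the fork top.

Run:
```python
from h import *
from cell import r,optics
Z=.179;R=.067
p,o=pose(-35,.048,.25,R); r.move_linear(p,o,vel=.08)
f0=r.current_contact_force()
for z in(.215,.195,Z):
    p[2]=z; r.move_linear(p,o,vel=.08); print(z,np.round(r.current_contact_force()-f0,2))
for pp in(.044,.040,.037,.035,.034):
    r.move_linear(*pose(-35,pp,Z,R),vel=.02); print(pp,np.round(r.current_contact_force()-f0,2),r.current_finger_force())
for th in(-38,-41,-44):
    r.move_linear(*pose(th,.035,Z,R),vel=.025); print(th,np.round(r.current_contact_force()-f0,2))
print(r.current_t(),r.current_tool_pos(),pose(-44,.035,Z,R)[0])
d=optics.get_image("wrist");cv2.imwrite("pics/w2.png",d["pixels"][:,:,::-1])
d=optics.get_image("side");tb=blobs(d,"blue",(240,130,375,205));print(tb)
for b,_ in tb:
    q=plane(d,*b,.178);print(q.round(4),np.degrees(np.arctan2(q[1]-C[1],q[0]-C[0])))
cv2.imwrite("pics/s2.png",cv2.resize(d["pixels"][60:230,220:400,::-1],None,fx=3,fy=3,interpolation=cv2.INTER_CUBIC))
```

```text
0.215 [ 0.61  0.76 -0.41]
0.195 [0.32 0.9  0.08]
0.179 [ 1.81 -0.11 -1.34]
0.044 [ 0.74  0.68 -0.54] 0.0
0.04 [ 0.42  0.92 -0.77] 0.0
0.037 [ 0.43 -0.11 -0.2 ] 0.0
0.035 [ 0.23  0.98 -0.4 ] 0.0
0.034 [ 0.65 -0.47 -0.64] 0.0
-38 [ 1.37  0.02 -0.47]
-41 [ 0.98  0.4  -1.1 ]
-44 [ 0.45  0.74 -0.33]
8.8167 [0.60551713 0.07549038 0.17901452] [0.60550881 0.07543478 0.179     ]
[(array([371.66666667, 143.19047619]), np.int32(21)), (array([326. , 163.5]), np.int32(10)), (array([290.63157895, 167.02631579]), np.int32(38)), (array([294.        , 188.17647059]), np.int32(34))]
[0.7577 0.2679 0.178 ] 37.286887436117354
[0.5895 0.1603 0.178 ] 48.29403733830575
[0.4772 0.1525 0.178 ] 135.08256039335686
[0.4797 0.0383 0.178 ] -132.34351628205158
```

View pics/w2.png

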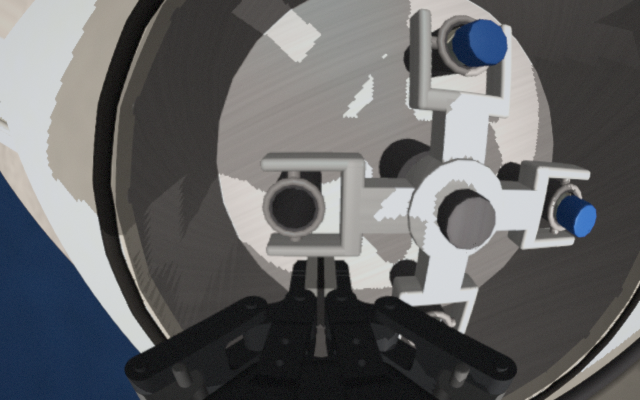

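The fingertip rests on the empty fork's flank (contact near (320,262)), and the rotor has turned about 9° with little force. I'll keep pushing to just short of the mark and measure there.

```bash
cat >> h.py <<'E'
def rotor_angle(d):
    """mean rotor angle of the empty arm from the caps seen (side/top view)"""
    return [(round(float(np.degrees(np.arctan2(*(q[:2]-C)[::-1]))),1),round(float(np.linalg.norm(q[:2]-C)),4),int(n)) for b,n in blobs(d,"blue",(220,130,375,230)) for q in [plane(d,*b,.178)] if np.linalg.norm(q[:2]-C)<.1]
E
python3 - <<'E'
from h import *
from cell import r,optics
print(rotor_angle(dict(np.load("side0.npz"))))
Z=.179;R=.067
ths=np.arange(-47,MARK+4,-3.)
t0=r.current_t()
for th in ths:
    r.move_linear(*pose(th,.035,Z,R),vel=.03)
    f=r.current_contact_force()
    if np.linalg.norm(f)>6: print("force",th,f)
print(ths[-1],r.current_t()-t0,r.current_t())
r.sleep(.3)
for n in("side","top"):
    d=optics.get_image(n);print(n,rotor_angle(d))
d=optics.get_image("wrist");cv2.imwrite("pics/w3.png",d["pixels"][:,:,::-1])
d=optics.get_image("side");cv2.imwrite("pics/s3.png",cv2.resize(d["pixels"][60:230,220:400,::-1],None,fx=3,fy=3,interpolation=cv2.INTER_CUBIC))
E
```

```text
[(53.7, 0.0793, 35), (144.0, 0.0773, 39), (-124.0, 0.079, 36)]
-104.0 5.666599999999999 14.5833
side [(162.9, 0.0779, 38), (-16.4, 0.0788, 40)]
top [(73.9, 0.0771, 25)]
```

View pics/s3.png

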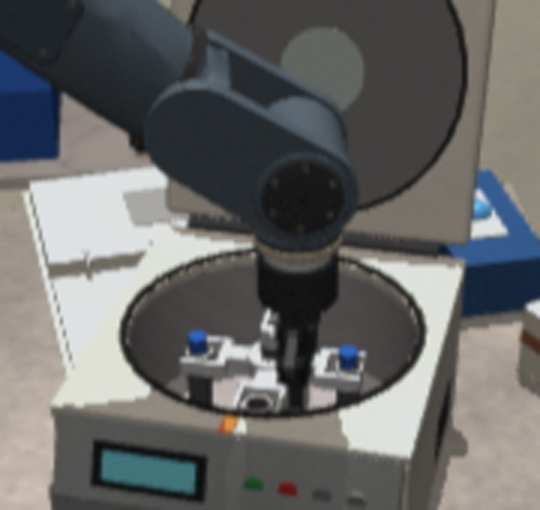

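The empty arm is at about -106.5° and the target is -109.8°. I'll finish with a small slow push, back off, lift out and check.

Run:
```python
from h import *
from cell import r,optics
Z=.179;R=.067
for th in(-105.5,-107):
    r.move_linear(*pose(th,.035,Z,R),vel=.015); d=optics.get_image("side"); print(th,rotor_angle(d))
r.move_linear(*pose(-107,.048,Z,R),vel=.03)
p,o=pose(-107,.048,.30,R); r.move_linear(p,o,vel=.1)
p[:2]=.38,.02; p[2]=.42; r.move_linear(p,o,vel=.2)
r.sleep(.3)
for n in("side","top"):
    d=optics.get_image(n);print(n,rotor_angle(d))
b=(220,130,400,240);d=optics.get_image("side")
cv2.imwrite("pics/s4.png",cv2.resize(d["pixels"][b[1]:b[3],b[0]:b[2],::-1],None,fx=4,fy=4,interpolation=cv2.INTER_CUBIC))
print(MARK,r.current_t())
```

```text
-105.5 [(162.7, 0.0768, 40), (-15.7, 0.0801, 39)]
-107 [(161.3, 0.0789, 37), (-17.0, 0.0783, 43)]
side [(71.2, 0.0791, 35), (161.3, 0.0773, 38), (-16.8, 0.0788, 40)]
top [(-18.1, 0.077, 26), (72.7, 0.0776, 29), (162.0, 0.0794, 23)]
-109.77680606237287 19.3667
```

View pics/s4.png

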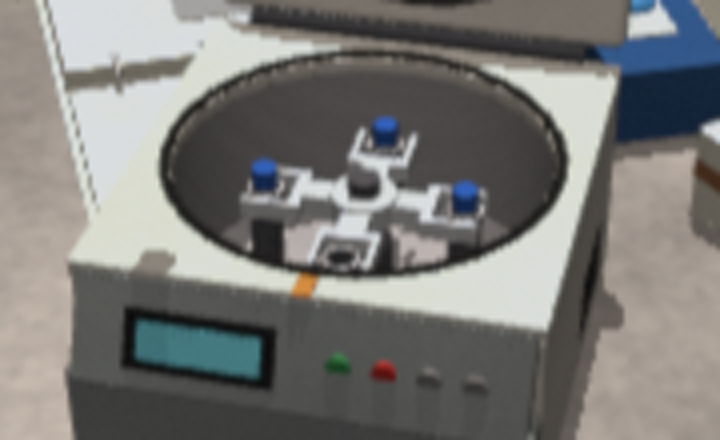

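With the arm clear, the bucket mouth at (340,258) is on the spindle–mark line once I allow for height. The measured angle is about -108° against -109.8°, roughly 2 mm off. The rotor is at rest and all the caps are in place.

```bash
python3 -c "
from cell import r
print(r.hand_in(),r.current_t())"
```

```text
the job is handed in; nothing more can be done
the job is handed in; nothing more can be done
```

The job is handed in: the empty bucket stands at the front about 2 mm from the loading position (12 mm allowed), the rotor is at rest, the three tubes are still in their buckets, and the arm is clear.

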